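# Third hand for a fallen bronze

## Task

Stand the fallen bronze figure with the rectangular plinth upright on the table, its back to the sprung stop, and press the back of its plinth flat against the middle of the sprung plate with a steady push of about 10 N, so that the plate is pushed back about half of its 20 mm travel and never to the end. I will drive in the screw from behind, so finish while still pushing: do not let go, and do not push on the plate or stop itself. Leave the other figures and the things lying about where they are.

Things in the scene. Friction and masses are not known exactly. Their poses are not given: they have to be found in the camera images.
- figure: The casting to fix: brown bronze robed figure, 152 mm tall, 0.4-0.65 kg, the only one on a RECTANGULAR plinth, 44 (x) by 60 (y) by 30 mm high. It starts lying on its back, head roughly away from the robot, axis level 22 mm above the table. Origin: centre of the plinth's underside; z runs to the head, x to its back (front faces -x), y across its shoulders.
- figure_robe (a point): Point on the figure's axis, 60 mm up in its z, in the robe: a block with flat sides, 26 (x) by 32 (y) mm, from z 28 to 96 mm, the place to grip (across y).
- figure_head (a point): Centre of the figure's head (x 3, z 138 mm), 26 mm across; the knot of hair behind it reaches x +22 mm, level with the plinth's back. Below the head: chest 46 mm wide, z 92 to 120; arms out to y +-30 mm, z 91 to 120; hands in front at x -19 mm.
- figure_back (a point): Centre of the flat back face of the figure's plinth (x +22, z 15 mm in the figure's frame); the face is 60 mm wide and 30 mm high.
- stop: The sprung stop, fixed to the table: steel foot and backing block, and in front of it a steel plate on two spring-loaded rods. Origin on the table under the plate's front face when unpressed; x is the pressing direction (plate to block, away from the robot), z up. It reaches 155 mm back, is 100 mm wide, 64 mm high; bare table in front of the plate.
- plate_face (a point): Point on the front face of the sprung plate, at mid width, 19 mm above the table, at the round screw hole; moves with the plate; x points in the pressing direction, y along the plate. Plate 100 mm wide, 12 mm thick, from 9 to 59 mm above the table.
- stop_plate (a joint): How far the sprung plate is pushed back, in m: 0 unpressed, 0.020 at the end of its travel. Its springs give 1 N per mm from zero (10 N at 0.010).
- round_fallen: bronze robed figure 152 mm tall like the task's, but with a ROUND plinth (44 mm diameter, 22 mm high); origin at the centre of the plinth's underside, z towards the head; this one also lies on its back on the table. Leave it lying.
- round_left: bronze robed figure 152 mm tall like the task's, but with a ROUND plinth (44 mm diameter, 22 mm high); origin at the centre of the plinth's underside, z towards the head; stands at the back, left of the stop.
- round_right: bronze robed figure 152 mm tall like the task's, but with a ROUND plinth (44 mm diameter, 22 mm high); origin at the centre of the plinth's underside, z towards the head; stands at the back right.
- wax_block: Block of yellow wax 100 x 65 x 28 mm, origin at the centre of its underside; lies on the right.
- wax_lump: Round lump of dark wax, 60 mm across, 35 mm high, origin at the centre of its underside; on the right, nearer the robot than the yellow block.
- scraper: Small hand tool with a wooden handle, 150 mm long and about 25 mm high, lying across in front of the robot between the two fallen figures.
- bowl: Steel bowl 90 mm across, 40 mm high, origin at the centre of its underside; on the left.
Not all that is in view belongs to the job. What is shaped like the figure but green is not meant.

How it is judged:
By the outcome, as a careful person would: the job done as asked, in the order asked, and still so for the second after the job is handed in, while the arm keeps its last pose, push and grip.
It also fails if it takes over 58 s, if anything falls off the work surface, if the arm or the gripper's body presses on something with over 40 N, if the wrist force passes 120 N, or if a joint passes its speed limit or range.

## Robot

A 6-joint arm with a two-finger parallel gripper is mounted at the origin on the work surface. World frame = base frame: x ahead of the robot, y to its left, z up, the work surface at z = 0. Lengths are in m, angles in rad, forces in N, time in s.
With the tool pointing down it reaches from about 0.325 to 0.9 m from the base axis. Payload 6.1 kg.
Tool frame: the origin (TCP) lies midway between the tips of the shut fingers; the grasp point (between the pads) lies 19 mm behind it; z points along the fingers, y is the line along which they close (so a half turn about z gives the same grasp; the last joint's range is limited). The gripper opens to 85 mm and grips with 20 to 120 N. Pads are 22 mm wide; open, the fingers measure 114 mm over their backs; the gripper's body (76 mm by 85 mm) begins 54 mm behind the grasp point. The pads swing forward as they close: fully open they stand 13 mm farther back than shut.
Start: joints at [1.081, 0.22, 1.526, -0, 1.395, -0.126], TCP at [0.222, 0.584, 0.231] pointing down, gripper open.
Joint ranges: [-2.98, 2.98], [-0.91, 2.08], [0.09, 2.57], [-1.24, 4.39], [0.2, 2.65], [-2.68, 2.68]. Speed limits (rad/s): [2.57, 2.57, 3.01, 3.14, 3.14, 3.14].

## Interface

Orientations are given as [roll, pitch, yaw] about the fixed x, y, z axes, in that order (R = Rz(yaw) Ry(pitch) Rx(roll)).
In Python, from plant import movep, move_l, set_joints, gripper_to, hold, inverse_kinematics, observe, get_image, get_calibration, Unreachable, job_done gives the robot as it stands. Calls block until the motion is done:
- movep(position, orientation): joint-space move of the TCP to a pose.
- move_l(position, feed=0.15, rotation=None, max_force=None): straight line of the TCP; rotation=None keeps the orientation; feed is the mean speed in m/s. With max_force (N) it stops when the force on the tool has changed by that much, and returns True; else False.
- set_joints(angles): joint-space move.
- gripper_to(opening, f_grip=None): finger opening in m; f_grip is the grip in N (None keeps the last); returns when the fingers have stopped.
- hold(seconds).
- inverse_kinematics(position, orientation): joint angles nearest the present ones, or None.
- observe(): the state.
- get_image(name): name is "scene" or "side" or "wrist"; returns (picture, depth): 420x560x3 uint8, red, green, blue; 420x560 float32, m along the optical axis (not along the pixel's ray), 0 where there is no reading.
- get_calibration(name): a dict with "intrinsics" (3x3 intrinsics, pixels), "world_from_camera" (4x4, takes a point from camera to world coordinates). Camera axes: x right, y down, z forward; pixel columns grow to the right and rows downward; lengths in m; the calibration is good to about 2 mm. The wrist camera is an equidistant fisheye: a pixel r from the principal point sees the ray r / f radians off the axis. A picture is of the moment at which its call begins: read the wrist's pose just before it. get_calibration takes no time and is no camera call; for the wrist camera it gives the pose at the moment of the call.
A pose or a line that the arm cannot do raises Unreachable and nothing moves.
- job_done(): hands the job in; it is judged then, once.
The state is a dict: "time_s": time; "q": joint angles; "joint_velocities": joint speeds; "joint_torque": joint torques, N m; "eef_pos": TCP position; "tcp_rot": TCP orientation; "ft_force": force on the tool from outside, world axes, zero at the start; "torque": the same for the moment, N m; "opening": finger opening in m; "grasp_force": force on a finger pad.
Only numpy, scipy, OpenCV 4.12 (cv2) and the standard library are available. Lean on these libraries where they do the work, as an engineer would, in place of code of your own. Each camera call takes 0.05 s, during which the arm holds its last target. There are 200 camera calls.

## Working session

There is one attempt and no reset: what is moved stays moved. The work goes in short steps, each a Python script; the robot and the scene stay as the last script left them, time stands still between calls to the robot, and variables do not carry over. Pictures are saved under pics/ and viewed, at most 10 in all, crops included, and the job is handed in when it is done.

```bash
ls; mkdir -p pics; cat > h.py <<'E'
import numpy as np, cv2
from plant import *
def cloud(name):
    c=get_calibration(name); im,d=get_image(name)
    K=np.array(c["intrinsics"]);T=np.array(c["world_from_camera"])
    v,u=np.mgrid[:d.shape[0],:d.shape[1]]
    P=np.stack([(u-K[0,2])/K[0,0]*d,(v-K[1,2])/K[1,1]*d,d],-1)
    W=P@T[:3,:3].T+T[:3,3]; W[d==0]=np.nan
    return im,d,W
E
python3 - <<'E'
from h import *
o=observe();print(o)
for n in("scene","side"):
    im,d,W=cloud(n);np.savez(n+"0.npz",im=im,d=d,W=W)
    cv2.imwrite(f"pics/{n}0.png",cv2.resize(im[...,::-1],(784,588)))
    print(n,get_calibration(n),(d>0).mean())
E
```

```text
pics
{'time_s': 0.0, 'q': array([ 1.08088885e+00,  2.21253458e-01,  1.52760672e+00,  7.35513161e-06,
        1.39471895e+00, -1.26116594e-01]), 'joint_velocities': array([-1.10807382e-03, -3.57835071e-04, -2.41510190e-05,  1.75707190e-03,
        9.37204124e-06, -5.92190926e-06]), 'joint_torque': array([-1.20024652e-03, -4.96888876e+01, -3.89399421e+01, -3.37962238e-04,
        1.09974176e-02, -2.39058130e-05]), 'eef_pos': array([0.22210862, 0.58354941, 0.23018465]), 'tcp_rot': array([-3.13962287e+00, -2.57044405e-04,  2.77780022e+00]), 'ft_force': array([-0.91000929, -0.38674988, -1.21905281]), 'torque': array([-0.04377675, -0.00697512, -0.00498696]), 'grasp_force': 0.0, 'opening': 0.0852315664343864}
scene {'intrinsics': array([[388.14047944,   0.        , 273.52273027],
       [  0.        , 388.14047944, 210.09972527],
       [  0.        ,   0.        ,   1.        ]]), 'world_from_camera': array([[ 0.8259771 ,  0.34714829, -0.44412825,  0.98512728],
       [ 0.56356572, -0.49111067,  0.66423188, -0.68081578],
       [ 0.01247084, -0.79893578, -0.60128704,  0.64714827],
       [ 0.        ,  0.        ,  0.        ,  1.        ]])} 0.9960586734693877
side {'intrinsics': array([[416.78114768,   0.        , 274.26957657],
       [  0.        , 416.78114768, 216.96985955],
       [  0.        ,   0.        ,   1.        ]]), 'world_from_camera': array([[ 0.99916326, -0.03888499,  0.0126785 ,  0.51388048],
       [-0.03353054, -0.60128112,  0.79833371, -1.04598374],
       [-0.02341985, -0.79809083, -0.60208184,  0.83279575],
       [ 0.        ,  0.        ,  0.        ,  1.        ]])} 0.9959396258503401
```

View pics/scene0.png

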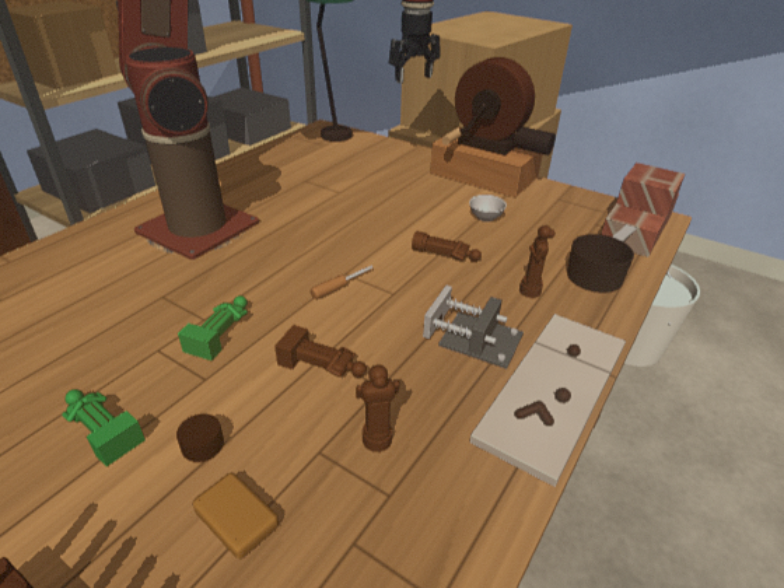

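View pics/side0.png

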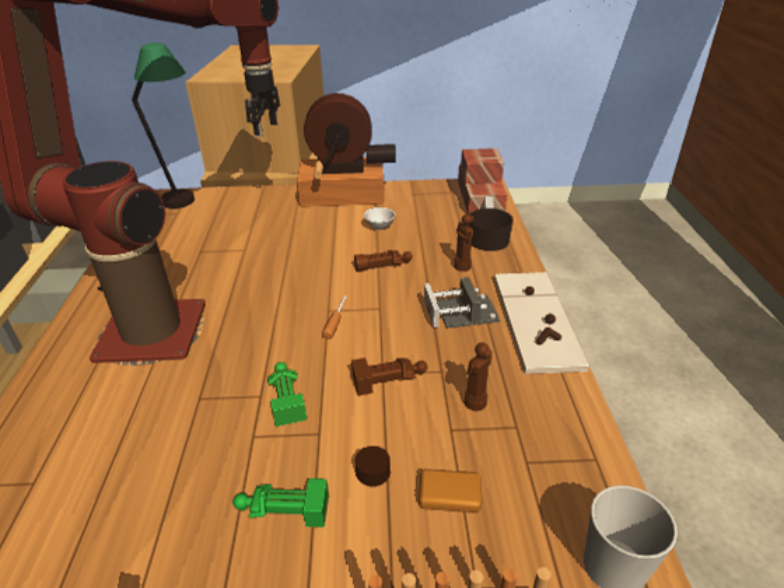

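The candidates (784×588 scene view) are:
- brown with a rectangular plinth at (320,352)
- brown with a round plinth at (447,247), lying down
- two brown figures, standing, at (377,410) and (537,262)
- two green with square plinths at (215,327) and (103,425)

Only the one at (320,352), or (388,373) in the side view, is bronze, fallen and on a rectangular plinth. The stop's plate is at (437,312) in the scene view and (432,304) in the side view. I'll measure and confirm with a crop.

```bash
cat > meas.py <<'E'
from h import *
S={}
for n,box in(("scene",(190,225,268,275)),("side",(245,250,312,290))):
    z=np.load(n+"0.npz");im,W=z["im"],z["W"]
    hsv=cv2.cvtColor(im,cv2.COLOR_RGB2HSV)
    m=np.zeros(im.shape[:2],bool);x0,y0,x1,y1=box;m[y0:y1,x0:x1]=1
    m&=(W[...,2]>0.008)
    k,l,st,_=cv2.connectedComponentsWithStats(m.astype(np.uint8))
    i=1+np.argmax(st[1:,4]);p=W[l==i];S[n]=p
    print(n,len(p),p.min(0),p.max(0))
    c=p[:,:2].mean(0)
    for _ in range(2):
        r=cv2.minAreaRect(p[:,:2].astype(np.float32)*1000);
    print(" rect",r)
    top=p[p[:,2]>0.028][:,:2]
    ang=None
    # axis direction by PCA, then length/width profile
    w,V=np.linalg.eigh(np.cov(p[:,:2].T));a=V[:,1]*np.sign(V[0,1]);b=np.array([-a[1],a[0]])
    print(" pca yaw",np.arctan2(a[1],a[0]))
    s=(p[:,:2])@a;t=p[:,:2]@b
    for lo in np.arange(s.min(),s.max(),.012):
        q=(s>=lo)&(s<lo+.012); print("  %.3f n%d t %.3f %.3f z %.3f"%(lo,q.sum(),t[q].min(),t[q].max(),p[q,2].max()))
    # all objects above table
    m=(W[...,2]>0.01)&(W[...,0]>.2)&(W[...,0]<1.0)&(np.abs(W[...,1])<.45)
    k,l,st,_=cv2.connectedComponentsWithStats(m.astype(np.uint8))
    for i in range(1,k):
        if st[i,4]>60:
            q=W[l==i];print(" obj",st[i,:4]*1.4//1,np.round(q.min(0),3),np.round(q.max(0),3))
im=np.load("scene0.npz")["im"][...,::-1];im2=np.load("side0.npz")["im"][...,::-1]
A=cv2.resize(im[190:340,180:390],(784,560),interpolation=cv2.INTER_CUBIC)
B=cv2.resize(im2[180:300,230:370],(653,560),interpolation=cv2.INTER_CUBIC)
cv2.imwrite("pics/crop.png",A)
E
python3 meas.py
python3 - <<'E'
from h import *
# plate: light pixels near stop
for n in("scene","side"):
    z=np.load(""+n+"0.npz");im,W=z["im"],z["W"]
    m=(W[...,2]>.015)&(W[...,2]<.07)&(W[...,0]>.48)&(W[...,0]<.8)&(W[...,1]>-.12)&(W[...,1]<.2)
    hsv=cv2.cvtColor(im,cv2.COLOR_RGB2HSV);m&=(hsv[...,1]<60)
    k,l,st,_=cv2.connectedComponentsWithStats(m.astype(np.uint8))
    for i in range(1,k):
        if st[i,4]<40: continue
        q=W[l==i];print(n,st[i],q.min(0),q.max(0))
E
```

```text
scene 1196 [ 0.4610191  -0.2340401   0.00811093] [ 0.61380656 -0.15286609  0.0457325 ]
 rect ((539.7891845703125, -189.99037170410156), (151.7512664794922, 62.86395263671875), 10.830808639526367)
 pca yaw 0.24541645931551587
  0.400 n110 t -0.343 -0.280 z 0.046
  0.412 n133 t -0.342 -0.282 z 0.045
  0.424 n193 t -0.343 -0.283 z 0.046
  0.436 n74 t -0.330 -0.295 z 0.037
  0.448 n75 t -0.330 -0.298 z 0.037
  0.460 n79 t -0.331 -0.300 z 0.035
  0.472 n77 t -0.331 -0.299 z 0.036
  0.484 n72 t -0.343 -0.302 z 0.036
  0.496 n110 t -0.344 -0.286 z 0.039
  0.508 n117 t -0.346 -0.287 z 0.033
  0.520 n57 t -0.338 -0.291 z 0.030
  0.532 n53 t -0.331 -0.311 z 0.032
  0.544 n46 t -0.328 -0.308 z 0.030
 obj [468. 197.  36.  23.] [0.49  0.392 0.01 ] [0.579 0.45  0.041]
 obj [520. 225.  33.  70.] [0.72  0.182 0.011] [0.764 0.226 0.15 ]
 obj [411. 230.  70.  30.] [0.465 0.192 0.01 ] [0.613 0.267 0.044]
 obj [567. 230.  67.  58.] [0.773 0.276 0.01 ] [0.891 0.449 0.071]
 obj [310. 266.  61.  32.] [ 0.398 -0.06   0.01 ] [0.446 0.083 0.027]
 obj [422. 285.  84.  71.] [ 0.629 -0.04   0.01 ] [0.762 0.074 0
[... 1575 characters left out ...]
-0.066  0.01 ] [0.441 0.081 0.027]
 obj [464. 341.  26.  65.] [ 0.673 -0.29   0.01 ] [ 0.718 -0.258  0.151]
 obj [351. 357.  77.  33.] [ 0.458 -0.237  0.01 ] [ 0.611 -0.155  0.046]
 obj [267. 361.  39.  61.] [ 0.29  -0.307  0.01 ] [ 0.373 -0.159  0.046]
 obj [355. 445.  35.  37.] [ 0.467 -0.449  0.01 ] [ 0.525 -0.386  0.038]
 obj [420. 468.  58.   8.] [ 0.575 -0.45   0.018] [ 0.67  -0.435  0.029]
scene [303 204  59  49 992] [ 0.62857337 -0.03978119  0.0150654 ] [0.76194302 0.07193608 0.06492968]
side [329 199  19  29 190] [ 0.71107756 -0.03502768  0.01512788] [0.75896704 0.06345389 0.06671926]
side [303 202  33  29 270] [ 0.62570216 -0.04269325  0.01644147] [0.7199532  0.05830555 0.05953324]
```

View pics/crop.png

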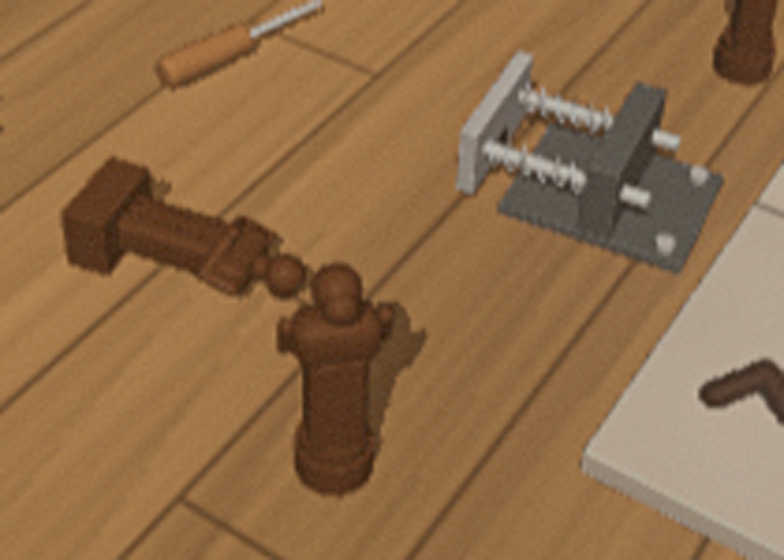

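The crop shows the rectangular plinth at (105,215), the head at (288,275), and the round standing figure beyond it at (335,380). That confirms the target. Next I fit yaw and the plate, and check reach.

```bash
cat > m2.py <<'E'
from h import *
from scipy.spatial.transform import Rotation as R
for n in("scene","side"):
    z=np.load(n+"0.npz");im,W=z["im"],z["W"]
    f=(W[...,0]>.44)&(W[...,0]<.62)&(W[...,1]>-.25)&(W[...,1]<-.14)
    p=W[f&(W[...,2]>.0425)&(W[...,2]<.048)]
    print(n,"plinth top",len(p),cv2.minAreaRect(p[:,:2].astype(np.float32)*1000))
    g=(W[...,0]>.61)&(W[...,0]<.69)&(W[...,1]>-.07)&(W[...,1]<.1)
    p=W[g&(W[...,2]>.052)&(W[...,2]<.063)]
    print(" plate top",len(p),cv2.minAreaRect(p[:,:2].astype(np.float32)*1000))
    p=W[g&(W[...,2]>.012)&(W[...,2]<.057)]
    # front face: min-x envelope along y
    ys=np.arange(-.05,.085,.01)
    e=np.array([[ (y+.005),np.percentile(p[(p[:,1]>=y)&(p[:,1]<y+.01),0],10)] for y in ys if ((p[:,1]>=y)&(p[:,1]<y+.01)).sum()>5])
    print(np.round(e,4).tolist())
E
python3 m2.py
cat > poses.py <<'E'
from h import *
from scipy.spatial.transform import Rotation as R
def rpy(M): return R.from_matrix(M).as_euler("xyz")
def tool(yaw,pitch_down,flip=1):
    "tool z in vertical plane of heading yaw, pointing pitch_down below horizontal; y horizontal"
    h=np.array([np.cos(yaw),np.sin(yaw),0]);Z=np.array([0,0,1.])
    z=np.cos(pitch_down)*h-np.sin(pitch_down)*Z
    y=flip*np.cross(Z,h);x=np.cross(y,z)
    return np.stack([x,y,z],1)
E
python3 - <<'E'
from poses import *
for yaw in(0,.1,-.1):
  for a in(0,10,20,30,40):
    for fl in(1,-1):
      M=tool(yaw,np.radians(a),fl); g=np.array([.61,.015,.055]); 
      q=inverse_kinematics(g+M[:,2]*.012,rpy(M))
      print(yaw,a,fl,None if q is None else np.round(q,2))
for a in(0,20,30,40):
  for fl in(1,-1):
    M=tool(.19,np.radians(90+a),fl);q=inverse_kinematics(np.array([.523,-.193,.027])+M[:,2]*.015,rpy(M)); print(a,fl,None if q is None else np.round(q,2))
E
```

```text
scene plinth top 136 ((482.2210388183594, -200.71368408203125), (30.40776824951172, 58.88886260986328), 11.855777740478516)
 plate top 144 ((640.892822265625, 11.097114562988281), (12.304965019226074, 101.2402572631836), 7.2662200927734375)
[[-0.035, 0.6426], [-0.025, 0.6502], [-0.015, 0.6493], [-0.005, 0.6423], [0.005, 0.6429], [0.015, 0.6417], [0.025, 0.6427], [0.035, 0.6424], [0.045, 0.642], [0.055, 0.6334]]
side plinth top 87 ((478.1302185058594, -203.86891174316406), (29.398405075073242, 59.043670654296875), 11.332664489746094)
 plate top 83 ((637.5426025390625, 9.800640106201172), (12.863978385925293, 103.71792602539062), 7.212812900543213)
[[-0.045, 0.639], [-0.035, 0.6372], [-0.025, 0.6369], [-0.015, 0.6351], [-0.005, 0.6332], [0.005, 0.6315], [0.015, 0.6314], [0.025, 0.6296], [0.035, 0.6277], [0.045, 0.628], [0.055, 0.6257]]
0 0 1 [-0.22  0.78  2.29  2.92  1.5   1.59]
0 0 -1 [-0.22  0.78  2.29  2.92  1.5  -1.55]
0 10 1 [-0.22  0.57  2.37  2.91  1.2   1.62]
0 10 -1 [-0.22  0.57  2.37  2.91  1.2  -1.52]
0 20 1 [-0.21  0.37  2.4   2.88  0.86  1.67]
0 20 -1 [-0.21  0.37  2.4   2
[... 864 characters left out ...]
-0.1 20 1 [-0.11  0.38  2.39  3.13  0.85  1.58]
-0.1 20 -1 [-0.11  0.38  2.39  3.13  0.85 -1.57]
-0.1 30 1 [-0.11  0.22  2.38  3.13  0.51  1.58]
-0.1 30 -1 [-0.11  0.22  2.38  3.13  0.51 -1.56]
-0.1 40 1 None
-0.1 40 -1 None
0 1 [-0.49  0.33  1.85  0.    0.96 -2.26]
0 -1 [-0.49  0.33  1.85 -0.    0.96  0.89]
20 1 [-0.39  0.54  1.59 -0.19  1.31 -2.07]
20 -1 [-0.39  0.54  1.59 -0.19  1.31  1.07]
30 1 [-0.35  0.67  1.45 -0.26  1.48 -2.02]
30 -1 [-0.35  0.67  1.45 -0.26  1.48  1.12]
40 1 [-0.32  0.8   1.32 -0.32  1.66 -2.  ]
40 -1 [-0.32  0.8   1.32 -0.32  1.66  1.14]<sys>:0: UserWarning: Gimbal lock detected. Setting third angle to zero since it is not possible to uniquely determine all angles.
```

Fits:
- Figure origin is about (0.4646,-0.2055), yaw 0.196.
- Plate face centre is about (0.6333,0.0097), yaw 0.126.

The plan is to grip the robe with the tool leaning 30° towards the head. After the 90° stand-up, the tool then points forward and 30° down.

```bash
cat >> poses.py <<'E'
YF=0.196;OF=np.array([.4646,-.2055]);HF=np.array([np.cos(YF),np.sin(YF)])
YS=0.1263;HS=np.array([np.cos(YS),np.sin(YS),0]);FACE=np.array([.6333,.0097,0])
A=np.radians(30);ZG=.062;XG=-.006   # grasp point in the figure frame
M0=tool(YF,np.pi/2+A,-1);M1=tool(YS,A,-1)
def tcp0(): return np.r_[OF+ZG*HF,.022-XG]+.019*M0[:,2]
def tcp1(org): return np.asarray(org)+XG*HS+[0,0,ZG]+.019*M1[:,2]
E
python3 - <<'E'
from poses import *
up=np.array([0,0,1.])
for z in(.1,.18,.25): 
    print(z,inverse_kinematics(tcp1(FACE-.1*HS+up*z),rpy(M1)))
movep(tcp0()+up*.15,rpy(M0)); print(observe()["time_s"])
im,d=get_image("side");cv2.imwrite("pics/a.png",im[...,::-1])
move_l(tcp0()+up*.05,feed=.15)
hit=move_l(tcp0(),feed=.06,max_force=8)
o=observe();print(hit,o["eef_pos"],tcp0(),o["ft_force"],o["time_s"])
if not hit:
    gripper_to(.02,60);o=observe();print(o["opening"],o["grasp_force"],o["ft_force"],o["time_s"])
im2,d=get_image("side")
cv2.imwrite("pics/b.png",np.vstack([cv2.resize(x[100:310,150:430,::-1],(400,300)) for x in(im,im2)]))
E
```

```text
0.1 None
0.18 [-0.45310589 -0.64081512  2.57082345  1.1480159   0.54679617  0.16860124]
0.25 [-0.45310589 -0.76127781  2.49327771  0.8988082   0.65090251  0.46918762]
3.0417
False [ 0.5164197  -0.1954209   0.01189904] [ 0.5160948  -0.19527576  0.01154552] [-0.45563009  0.931678    0.07813122] 4.8917
0.03115779538743538 60.737600326538086 [1.3291395  1.95115642 3.52244175] 5.4333
```

View pics/b.png

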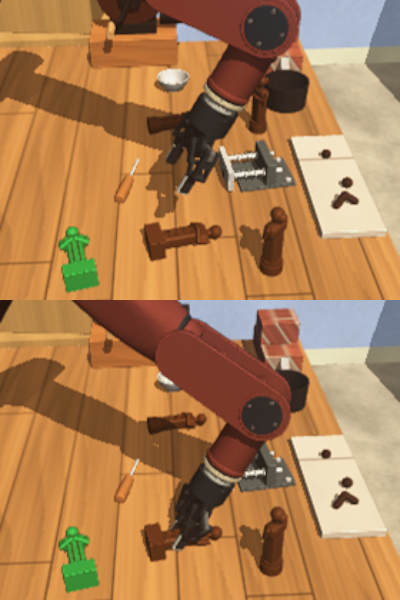

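The bottom half shows the fingers closed on the robe at about (185,530), with the neighbours untouched. The gripper opening is 31 mm. Next I scan for a reachable corridor for standing it up.

```bash
python3 - <<'E'
from poses import *
import warnings;warnings.filterwarnings("ignore")
up=np.array([0,0,1.])
for lat in(0,.0):
  for back in(0.022,.05,.08,.12):
    for z in(0,.02,.05,.1,.15,.2):
      q=inverse_kinematics(tcp1(FACE-back*HS+up*z),rpy(M1)); print(back,z,None if q is None else np.round(q,2))
  break
print("other pitch, same grasp (figure leaning back/forward in transit), back .06")
for z in(.1,.15,.2,.3):
  for p in(0,15,30,45,60):
    M=tool(YS,np.radians(p),-1);q=inverse_kinematics(tcp1(FACE-.06*HS+up*z),rpy(M));print(z,p,None if q is None else np.round(q,2))
print("lift",inverse_kinematics(tcp0()+up*.2,rpy(M0)))
E
```

```text
0.022 0 [-0.32  0.21  2.38  2.4   0.58 -1.15]
0.022 0.02 [-0.32  0.14  2.39  2.33  0.54 -1.07]
0.022 0.05 [-0.32  0.04  2.41  2.21  0.48 -0.93]
0.022 0.1 [-0.32 -0.12  2.41  1.92  0.41 -0.62]
0.022 0.15 [-0.32 -0.26  2.4   1.57  0.38 -0.23]
0.022 0.2 [-0.32 -0.37  2.37  1.23  0.41  0.13]
0.05 0 [-0.36  0.16  2.45  2.36  0.61 -1.14]
0.05 0.02 [-0.36  0.08  2.46  2.28  0.57 -1.06]
0.05 0.05 [-0.36 -0.03  2.48  2.15  0.5  -0.9 ]
0.05 0.1 [-0.36 -0.21  2.48  1.85  0.43 -0.56]
0.05 0.15 [-0.36 -0.36  2.47  1.49  0.42 -0.17]
0.05 0.2 [-0.36 -0.47  2.44  1.18  0.45  0.18]
0.08 0 [-0.41  0.1   2.52  2.3   0.64 -1.13]
0.08 0.02 [-0.41  0.01  2.53  2.22  0.59 -1.03]
0.08 0.05 [-0.41 -0.12  2.55  2.07  0.53 -0.85]
0.08 0.1 [-0.41 -0.31  2.56  1.74  0.47 -0.48]
0.08 0.15 [-0.41 -0.47  2.54  1.39  0.47 -0.08]
0.08 0.2 [-0.41 -0.59  2.51  1.11  0.52  0.23]
0.12 0 None
0.12 0.02 None
0.12 0.05 None
0.12 0.1 None
0.12 0.15 None
0.12 0.2 None
other pitch, same grasp (figure leaning back/forward in transit), back .06
0.1 0 [-0.46  0.37  2.5   2.53  1.35 -1.42]
0.1 15 [-0.44 -0.02  2.57  2.37  0.84 -1.16]
0.1 30 [-0.38 -0.24  2.51  1.81  0.44 -0.53]
0.1 45 [-0.3  -0.26  2.36  0.79  0.42  0.51]
0.1 60 [-0.23 -0.16  2.16  0.29  0.67  1.03]
0.15 0 [-0.46  0.13  2.56  2.5   1.2  -1.31]
0.15 15 None
0.15 30 [-0.38 -0.39  2.49  1.46  0.43 -0.14]
0.15 45 [-0.3  -0.36  2.32  0.62  0.53  0.7 ]
0.15 60 [-0.23 -0.23  2.11  0.25  0.77  1.08]
0.2 0 None
0.2 15 None
0.2 30 [-0.38 -0.51  2.46  1.15  0.47  0.19]
0.2 45 [-0.3  -0.43  2.27  0.52  0.63  0.82]
0.2 60 [-0.23 -0.28  2.06  0.23  0.88  1.11]
0.3 0 None
0.3 15 [-0.44 -0.69  2.52  1.49  0.55 -0.07]
0.3 30 [-0.38 -0.65  2.34  0.8   0.62  0.6 ]
0.3 45 [-0.3  -0.51  2.14  0.41  0.82  0.97]
0.3 60 [-0.23 -0.34  1.92  0.2   1.07  1.16]
lift [-0.34766221  0.44082723  1.37295671 -0.26754129  1.77927397  1.03189892]
```

```bash
python3 - <<'E'
from poses import *
up=np.array([0,0,1.])
gripper_to(.02,100)
move_l(tcp0()+up*.2,feed=.15)
o=observe();print(o["time_s"],o["ft_force"],o["torque"],o["opening"])
org=FACE-.055*HS
movep(tcp1(org+up*.18),rpy(M1)); print(observe()["time_s"])
move_l(tcp1(org+up*.02),feed=.12)
hold(.2);o=observe();print(o["time_s"],o["ft_force"],o["opening"],o["eef_pos"],tcp1(org+up*.02))
im,d,W=cloud("scene");np.savez("s1.npz",im=im,W=W);a=im
im,d,W=cloud("side");np.savez("s2.npz",im=im,W=W)
cv2.imwrite("pics/c.png",np.hstack([cv2.resize(x,(390,520),interpolation=cv2.INTER_CUBIC) for x in (a[120:280,230:350,::-1],im[120:280,250:370,::-1])]))
E
```

```text
7.1833 [ 0.28318586  0.02386631 -6.94657366] [ 0.18166854 -0.74215651 -0.00957443] 0.030298573139802207
8.5667
10.25 [-0.62543402 -0.41807818 -6.19254112] 0.030524670088627616 [0.58950619 0.00392107 0.0732539 ] [0.5891093  0.00408885 0.0725    ]
```

View pics/c.png

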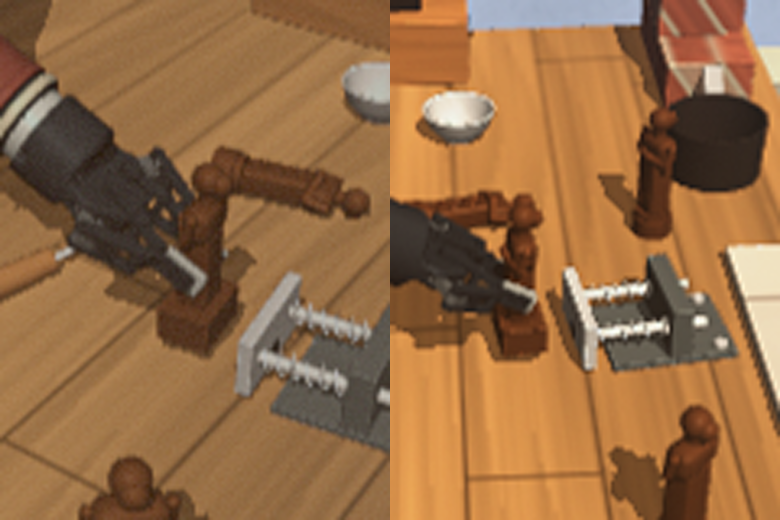

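The figure is upright: plinth at (197,315) in the left crop, hair knot towards the plate at (268,335). Next I lower to contact, release so it settles flat, and measure centring.

```bash
cat > chk.py <<'E'
from poses import *
def plinth():
    L=np.array([-HS[1],HS[0],0])
    for n in("scene","side"):
        im,d,W=cloud(n);hsv=cv2.cvtColor(im,cv2.COLOR_RGB2HSV)
        g=(W[...,0]>.50)&(W[...,0]<.68)&(np.abs(W[...,1]-.01)<.065)
        br=(hsv[...,1]>110)
        p=W[g&br&(W[...,2]>.0255)&(W[...,2]<.034)];r=cv2.minAreaRect(p[:,:2].astype(np.float32)*1000)
        q=W[g&~br&(W[...,2]>.052)&(W[...,2]<.063)];s=cv2.minAreaRect(q[:,:2].astype(np.float32)*1000)
        dv=np.r_[np.array(s[0])-r[0],0]
        print(n,len(p),"plinth",np.round(r[0],1),np.round(r[1],1),r[2],"plate",len(q),np.round(s[0],1),np.round(s[1],1),s[2],"along %.1f lat %.1f"%(dv@HS,dv@L))
E
python3 - <<'E'
from chk import *
up=np.array([0,0,1.]);org=FACE-.055*HS
hit=move_l(tcp1(org-up*.006),feed=.02,max_force=3.5)
o=observe();print(hit,o["time_s"],o["ft_force"],o["eef_pos"]-tcp1(org))
gripper_to(.05);hold(.3)
o=observe();print(o["ft_force"],o["opening"],o["time_s"])
plinth()
E
```

```text
True 11.2833 [2.19810768 1.31435614 1.26772418] [0.00012917 0.00021886 0.00015536]
[-0.15699198 -0.16107688  0.52366652] 0.04970710351208691 11.9083
scene 138 plinth [582.9   2.1] [41.9 63. ] 4.2039794921875 plate 196 [602.3   5.8] [90.5 99.8] 6.968148708343506 along 19.8 lat 1.3
side 70 plinth [578.5  -9.7] [43.5 47.8] 5.895313739776611 plate 115 [595.    2.9] [ 96.1 101.4] 8.473969459533691 along 18.0 lat 10.4
```

```bash
python3 - <<'E'
from chk import *
up=np.array([0,0,1.]);L=np.array([-HS[1],HS[0],0])
gripper_to(.02,100);hold(.2)
o=observe();print(o["time_s"],o["opening"],o["ft_force"],o["eef_pos"]-tcp1(FACE-.055*HS))
p0=o["eef_pos"]; np.save("p0.npy",p0)
F=[]
for s in(.010,.020,.026,.028,.030,.032,.034,.036,.038):
    move_l(p0+s*HS+L*.0015*min(1,s/.02),feed=.04);hold(.1);o=observe()
    f=o["ft_force"];print(s,"%.2f"%o["time_s"],"push %.1f lat %.1f z %.1f"%(-f@HS,f@L,f[2]),np.round(o["torque"],2),"act %.4f"%((o["eef_pos"]-p0)@HS))
    F.append(-f@HS)
    if s>.027 and F[-1]-F[1]>3.0: break
plinth()
im,d=get_image("scene");im2,d=get_image("side")
cv2.imwrite("pics/d.png",np.hstack([cv2.resize(x,(390,520),interpolation=cv2.INTER_CUBIC) for x in (im[160:260,270:345,::-1],im2[170:270,275:350,::-1])]))
E
```

```text
12.5167 0.030186421986813594 [-1.78531276 -1.54041671  1.76760964] [-0.00219538  0.00052158 -0.00235835]
0.01 13.03 push -2.3 lat -0.5 z -0.8 [-0.11  0.3  -0.07] act 0.0101
0.02 13.53 push -3.0 lat -0.8 z -1.0 [-0.03  0.3  -0.02] act 0.0200
0.026 13.93 push -2.2 lat 0.2 z -0.4 [-0.09  0.26 -0.03] act 0.0260
0.028 14.28 push 2.8 lat 0.5 z 2.6 [-0.11  0.23 -0.08] act 0.0279
scene 89 plinth [604.7   4.3] [37.4 58.9] 12.480635643005371 plate 195 [614.1   7.2] [ 66.9 100.4] 7.757267951965332 along 9.7 lat 1.6
side 89 plinth [625.4   2.4] [86.4 48.7] 15.942272186279297 plate 108 [612.2   4.1] [62.9 94.9] 7.66900634765625 along -12.9 lat 3.3
```

View pics/d.png

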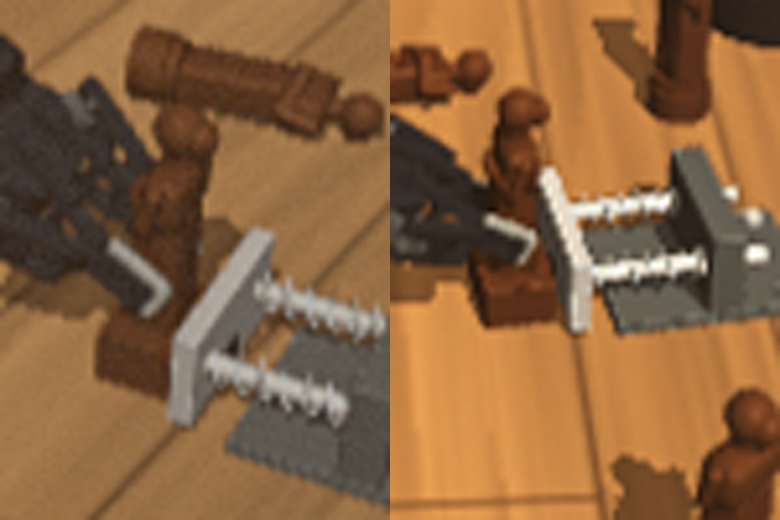

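The left crop shows the plinth at (140,345) right by the plate at (185,370). In the right crop the pad tip at (530,240) looks close to the plate, so I check that gap and the plate's displacement from the depth data.

```bash
cat > gap.py <<'E'
from poses import *
L=np.array([-HS[1],HS[0],0])
def stopframe(W): return np.stack([(W-FACE)@HS,(W-FACE)@L,W[...,2]],-1)
def report(ref=True):
    for n in("scene","side"):
        W0=np.load(n+"0.npz")["W"];im,d,W=cloud(n)
        i0=np.load(n+"0.npz")["im"]
        for tag,I,X in(("ref",i0,W0),("now",im,W)):
            S=stopframe(X);sat=cv2.cvtColor(I,cv2.COLOR_RGB2HSV)[...,1]
            t=(sat<60)&(S[...,2]>.053)&(S[...,2]<.062)&(S[...,0]>-.012)&(S[...,0]<.035)
            # outer plate only, away from fingers
            o=t&(np.abs(S[...,1])>.036)&(np.abs(S[...,1])<.05)
            bl=(sat<60)&(S[...,2]>.055)&(S[...,0]>.05)&(S[...,0]<.12)&(abs(S[...,1])<.06)
            print(n,tag,"plate top x: mean %.4f lo %.4f hi %.4f n%d"%(S[o][:,0].mean(),*np.percentile(S[o][:,0],[3,97]),o.sum()),"block mean %.4f n%d"%(S[bl][:,0].mean(),bl.sum()))
        br=cv2.cvtColor(im,cv2.COLOR_RGB2HSV)[...,1]>110
        S=stopframe(W);g=br&(abs(S[...,1])<.045)&(S[...,0]>-.07)&(S[...,0]<.02)
        p=S[g&(S[...,2]>.026)&(S[...,2]<.034)];print("  plinth top x %.4f..%.4f y %.4f..%.4f"%(*np.percentile(p[:,0],[2,98]),*np.percentile(p[:,1],[2,98])))
        gr=(~br)&(abs(S[...,1])<.033)&(S[...,0]>-.07)&(S[...,0]<.02)
        for a in(.030,.040,.05,.06,.07):
            q=S[gr&(S[...,2]>a)&(S[...,2]<a+.01)];print("  nonbrown z%.2f"%a,np.round(np.histogram(q[:,0],np.arange(-.05,.021,.005))[0],0))
E
python3 - <<'E'
from gap import *
o=observe();f=o["ft_force"];print("push",-f@HS,f,np.round(stopframe(o["eef_pos"]),4))
report()
im,d=get_image("scene");cv2.imwrite("pics/e.png",cv2.resize(im[185:250,275:335,::-1],(550,596),interpolation=cv2.INTER_CUBIC))
E
```

```text
push 3.158565120485725 [-2.99963937 -1.45135056  4.36516778] [-0.0188  0.0024  0.0501]
scene ref plate top x: mean 0.0081 lo 0.0022 hi 0.0135 n42 block mean 0.0979 n251
scene now plate top x: mean 0.0081 lo 0.0017 hi 0.0134 n40 block mean 0.0982 n253
  plinth top x -0.0457..-0.0102 y -0.0296..0.0275
  nonbrown z0.03 [ 0  0  0  0  0  0  0  4  0  0  0  0 20  6]
  nonbrown z0.04 [ 0  0  0  0  3  3  2  0  0  0  0  0 26  3]
  nonbrown z0.05 [ 1  1  3  5  5  9 11  2  0  0 22 32 43  0]
  nonbrown z0.06 [ 6  7  9 12 14 10  4  0  0  0  0  0  0  0]
  nonbrown z0.07 [ 9 11  6  4  1  0  0  1  0  0  0  0  0  0]
side ref plate top x: mean 0.0047 lo -0.0009 hi 0.0085 n16 block mean 0.0925 n109
side now plate top x: mean 0.0036 lo -0.0017 hi 0.0086 n20 block mean 0.0923 n114
  plinth top x -0.0489..-0.0068 y -0.0327..0.0140
  nonbrown z0.03 [ 0  0  0  0  1  2  0  0  0 12  0  0  0  1]
  nonbrown z0.04 [ 0  0  2  1  1  1  0  0  0 13  0  0  0  0]
  nonbrown z0.05 [ 3  3  3  6  3  3  2  0  0 14 21 18  0  0]
  nonbrown z0.06 [5 5 7 6 5 2 1 0 0 1 0 1 0 0]
  nonbrown z0.07 [10  7  1  0  0  0  0  0  0  0  0  0  0  0]
```

View pics/e.png

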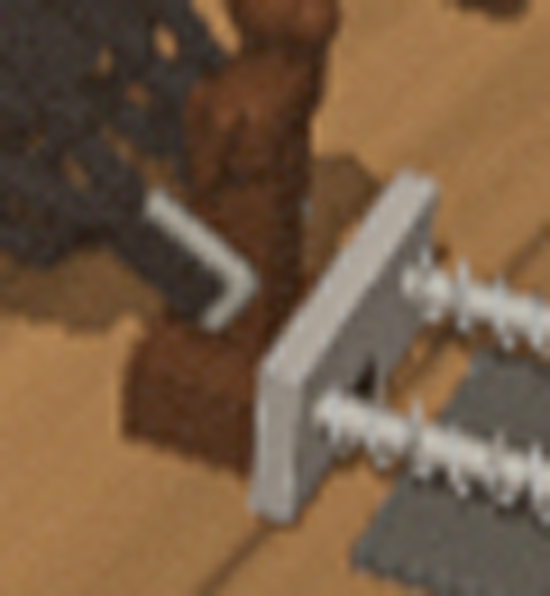

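The pad tips at (245,280) are about 15 mm clear of the plate, and the plate is still unpressed with a gap of about 4 mm. I continue the push.

```bash
sed -i 's/^        br=cv2.*/        if not ref: continue\n&/' gap.py; python3 - <<'E'
from gap import *
p0=np.load("p0.npy")
for s in(.030,.032,.034,.036,.038,.040):
    move_l(p0+s*HS+L*.0015,feed=.03);hold(.15);o=observe()
    f=o["ft_force"];print(s,"%.2f"%o["time_s"],"push %.1f lat %.1f z %.1f"%(-f@HS,f@L,f[2]),np.round(o["torque"],2),"act %.4f"%((o["eef_pos"]-p0)@HS))
    if -f@HS>11: break
report(False)
E
```

```text
0.03 15.03 push 1.7 lat 0.5 z 2.9 [-0.05  0.14  0.02] act 0.0300
0.032 15.43 push 1.5 lat 1.2 z 2.2 [-0.05  0.24  0.02] act 0.0320
0.034 15.82 push 4.9 lat 0.2 z 4.7 [-0.02  0.17  0.09] act 0.0339
0.036 16.23 push 8.0 lat 0.9 z 8.3 [-0.08  0.11 -0.01] act 0.0358
0.038 16.62 push 10.7 lat -1.1 z 9.3 [-0.13  0.09  0.01] act 0.0376
0.04 17.02 push 13.3 lat -0.4 z 11.8 [-0.11  0.08  0.02] act 0.0395
scene ref plate top x: mean 0.0081 lo 0.0022 hi 0.0135 n42 block mean 0.0979 n251
scene now plate top x: mean 0.0154 lo 0.0101 hi 0.0204 n40 block mean 0.0982 n259
side ref plate top x: mean 0.0047 lo -0.0009 hi 0.0085 n16 block mean 0.0925 n109
side now plate top x: mean 0.0122 lo 0.0068 hi 0.0168 n15 block mean 0.0922 n114
```

Plate is at about 7.4 mm in both views. I advance about 2.7 mm more and check it's flat and settled.

```bash
python3 - <<'E'
from gap import *
p0=np.load("p0.npy")
move_l(p0+.0428*HS+L*.0015,feed=.02);hold(1.)
o=observe();f=o["ft_force"];print("%.2f"%o["time_s"],"push %.1f lat %.1f z %.1f"%(-f@HS,f@L,f[2]),"act %.4f"%((o["eef_pos"]-p0)@HS),o["opening"],o["grasp_force"])
report(True)
im,d=get_image("scene");im2,d=get_image("side")
cv2.imwrite("pics/f.png",np.hstack([cv2.resize(x,(390,520),interpolation=cv2.INTER_CUBIC) for x in (im[160:260,270:345,::-1],im2[170:270,275:350,::-1])]))
E
```

```text
18.42 push 16.0 lat -0.9 z 14.1 act 0.0422 0.030020001188549406 101.97152495384216
scene ref plate top x: mean 0.0081 lo 0.0022 hi 0.0135 n42 block mean 0.0979 n251
scene now plate top x: mean 0.0182 lo 0.0124 hi 0.0240 n41 block mean 0.0982 n256
  plinth top x -0.0311..0.0014 y -0.0295..-0.0070
  nonbrown z0.03 [0 0 0 0 0 0 0 1 0 0 9 0 0 0]
  nonbrown z0.04 [0 0 0 0 0 0 0 4 4 2 2 0 0 0]
  nonbrown z0.05 [ 0  0  1  0  0  5  6  5  9  6  2  0 22 34]
  nonbrown z0.06 [ 3  4  6  7  8  9 11 12 12  4  1  0  0  1]
  nonbrown z0.07 [ 4  5 13 13  8  8  5  1  0  0  0  0  0  0]
side ref plate top x: mean 0.0047 lo -0.0009 hi 0.0085 n16 block mean 0.0925 n109
side now plate top x: mean 0.0140 lo 0.0084 hi 0.0187 n15 block mean 0.0926 n117
  plinth top x -0.0347..0.0065 y -0.0330..0.0110
  nonbrown z0.03 [ 0  0  0  0  1  0  1  0  1  0  0 10  0  0]
  nonbrown z0.04 [ 0  0  0  0  0  1  1  1  3  1  0 12  0  0]
  nonbrown z0.05 [ 0  0  0  2  1  4  3  6  4  2  0 13 20 16]
  nonbrown z0.06 [0 3 5 6 5 7 6 3 1 0 0 0 1 1]
  nonbrown z0.07 [ 3  5  8 10  4  3  0  0  0  0  0  0  0  0]
```

View pics/f.png

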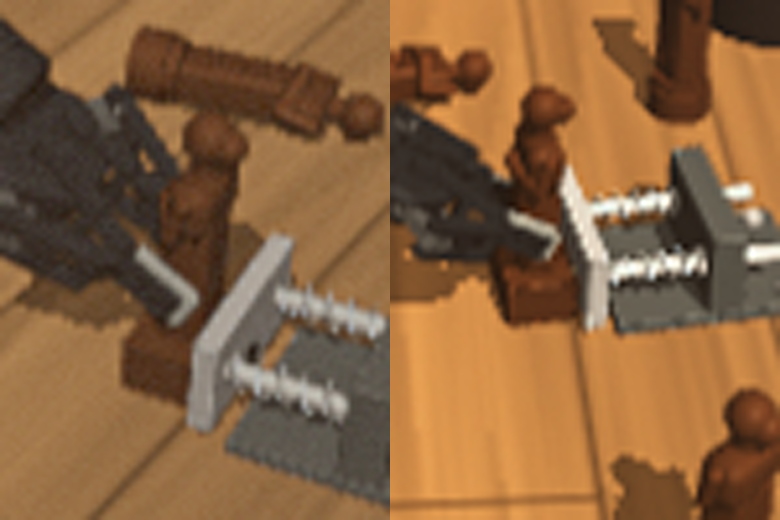

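Plinth sits square on the plate: (160,360) against (205,370) in the left crop. The plate is at about 9.7 mm and the pads are clear of it. One quick tilt check, then hand in.

```bash
python3 - <<'E'
from gap import *
for n in("scene","side"):
    W0=np.load(n+"0.npz")["W"]; im,d,W=cloud(n)
    br=cv2.cvtColor(im,cv2.COLOR_RGB2HSV)[...,1]>110
    S=stopframe(W);m=br&(abs(S[...,1])<.05)&(S[...,0]>-.06)&(S[...,0]<.06)
    h=S[m&(S[...,2]>.128)&(S[...,2]<.16)]
    # sphere fit of the head, 13 mm radius
    from scipy.optimize import least_squares
    r=least_squares(lambda c:np.linalg.norm(h-c,axis=1)-.013,h.mean(0),loss="soft_l1",f_scale=.001)
    f=S[m&(S[...,2]>.027)&(S[...,2]<.033)];q=S[m&(S[...,2]>.004)&(S[...,2]<.026)]
    print(n,len(h),"head",np.round(r.x,4),"top",h[:,2].max(),"plinth x lo %.4f lat lo %.4f hi %.4f"%(f[:,0].min(),f[:,1].min(),f[:,1].max()))
    # visible right side face: x range per height, and its yaw
    q=q[q[:,1]<-.02]
    if len(q)>20: print("  side face yaw(deg) %.2f n%d"%(np.degrees(np.polyfit(q[:,0],q[:,1],1)[0]),len(q)),"z/x lo",[ (a,round(q[(q[:,2]>a)&(q[:,2]<a+.008),0].min(),4)) for a in(.004,.012,.018)])
o=observe();f=o["ft_force"];print(o["time_s"],-f@HS,f)
E
```

```text
scene 106 head [-0.005   0.0017  0.1367] top 0.1505616575535833 plinth x lo -0.0321 lat lo -0.0314 hi -0.0014
  side face yaw(deg) -0.92 n88 z/x lo [(0.004, np.float64(-0.0318)), (0.012, np.float64(-0.0327)), (0.018, np.float64(-0.0327))]
side 66 head [-0.009  -0.0002  0.1361] top 0.14926054892841156 plinth x lo -0.0361 lat lo -0.0321 hi 0.0118
  side face yaw(deg) -1.98 n75 z/x lo [(0.004, np.float64(-0.0358)), (0.012, np.float64(-0.0352)), (0.018, np.float64(-0.0361))]
18.7167 15.96119382656268 [-15.70989549  -2.98839432  13.11498321]
```

Evidence before handing in:
- **Tilt:** the head sits 27 mm behind the plinth front against 25 mm nominal, so it is upright.
- **Flat contact:** there is practically no yaw moment under load, so the face bears evenly.
- **Centring:** within about 2 mm.
- **Push:** plate at about 9.7 mm, steady.

```bash
python3 -c "
from plant import *
print(job_done())"
```

```text
the job is handed in; nothing more can be done
None
```

The bronze figure stands upright with its back to the stop, its plinth held against the middle of the sprung plate. The plate is pushed back about 9.7 mm (about 10 N) and the gripper is still pushing; the job was handed in at about 19 s.

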